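# Draw out the egg tray with the hook

### The job

Take the wooden-handled hook from its slanted rest, put its tip down into the finger hole of the egg cabinet's sliding tray and draw the tray all the way out, then set the hook back on its rest the way it stood and let go. Only the hook may touch the cabinet and its tray, not the robot's arm or fingers, and leave the things standing about where they are.

Things in the scene. Friction and masses are not known exactly. Their poses are not given: they have to be found in the camera images.
- hook: Loose hook, 190 mm long, 0.13 kg: 9 mm round steel rod, wooden handle. Origin: end of its tip. Resting, its z is up; it is used in this same attitude. The rod rises 40 mm straight up z, then leans back towards its -x, 38 deg from vertical, along (-0.616, 0, 0.788): 60 mm bare rod, then the 95 mm handle, a bar 16 mm thick in y, 22 mm deep. On the rest the lowest 25 mm of the handle lie between cheeks.
- hook_grip (a point): Good place to grip the hook: middle of the handle's free part, at (-73, 0, 133) mm in the hook's frame (axes as the hook's). Fingers on either side in y, the gripper leaning back along the handle (38 deg).
- rest: Fixed wooden stand for the hook, base plate 135 x 70 x 12 mm, 120 mm high in all. Origin on the desk under the resting hook's tip; x, y, z as the resting hook's. The handle's lower end leans on a slope (38 deg from vertical, its foot towards +x) between cheeks 28 mm apart. Lift the hook straight up off it. A hook let go some 4 mm too far back and 7 mm high slides down the slope into place.
- rest_seat (a point): Where the tip of the resting hook stands: on the base plate, 12 mm above the desk, axes as the rest's. Round it a shallow pocket, walls 14 mm high: a stop wall 5.5 mm ahead (+x) of this point, side lips 14 mm to either side, open at the back.
- cabinet: Fixed wooden egg cabinet, 210 mm wide (y), 200 mm deep, 120 mm high. Origin on the desk straight under the finger hole of the shut tray; z up. Its front face lies 28 mm ahead (+x) of the origin and looks to -x, the way the tray comes out.
- lamp_tube (a point): Middle of a fixed brass lamp tube, 20 mm thick, 270 mm long in the cabinet's y, in front of and above the tray (x -46, z 231 mm in the cabinet's frame), on brackets at y +-125 mm from the cabinet. It stands in the way of an upright gripper with the hook in the hole, not of one leaning back along the handle.
- tray_hole (a point): Centre of the finger hole, at the level of the top of the tongue, 50 mm above the desk; axes as the cabinet's. The tongue is a level metal plate 6 mm thick, 50 mm long (x) and 64 mm wide at the foot of the tray's front; the round hole through it is 29 mm wide, with free space below down to the desk. It moves with the tray.
- tray (a joint): How far the tray is drawn out, in m: 0 shut, 0.12 fully out at its stop; it starts between 0 and 0.012. It moves to the cabinet's -x, is held by friction of about 1.5 N and stays where it is left.
- inkwell: Bystander: green glass inkwell, 56 mm wide, 50 mm high, loose. Origin under its centre.
- bell: Bystander: domed brass bell, 80 mm wide, 64 mm high, loose. Origin under its centre.
- egg_scale: Bystander: brass egg scale with beam, 90 x 200 mm, 180 mm high, loose. Origin under the centre of its base.
- egg_holder: Bystander: tin egg holder with six eggs, 130 x 200 mm, 60 mm high, loose. Origin under its centre.
There are look-alikes about, which are no part of the job. Leave any purple or red look-alike of the rest alone.

How it is judged:
By the outcome, as a careful person would: the job done as asked, in the order asked, and still so for the second after the job is handed in, with the robot touching nothing.
It also fails if it takes over 69 s, if anything falls off the work surface, if the arm or the gripper's body presses on something with over 40 N, if the wrist force passes 120 N, or if a joint passes its speed limit or range.

### The arm

A 6-joint arm with a two-finger parallel gripper is mounted at the origin on the work surface. World frame = base frame: x ahead of the robot, y to its left, z up, the work surface at z = 0. Lengths are in mm, angles in rad, forces in N, time in s.
With the tool pointing down it reaches from about 350 to 775 mm from the base axis. Payload 7.3 kg.
Tool frame: the origin (TCP) lies between the finger pads; the fingertips stand 14 mm ahead of it and the grasp point (between the pads) lies 5 mm behind it; z points along the fingers, y is the line along which they close (so a half turn about z gives the same grasp; the last joint's range is limited). The gripper opens to 92 mm and grips with 3 to 60 N. Pads are 19 mm wide; open, the fingers measure 130 mm over their backs; the gripper's body (75 mm by 190 mm) begins 47 mm behind the grasp point.
Start: joints at [-1.344, 0.342, 1.524, -0, 1.275, -0.146], TCP at [191.241, -488.948, 240.741] pointing down, gripper open.
Joint ranges: [-2.53, 2.53], [-0.77, 2.02], [0.04, 2.7], [-1, 4.14], [0.28, 2.66], [-3.11, 3.11]. Speed limits (rad/s): [2.57, 2.57, 3.14, 3.14, 3.14, 3.14].

### API

Orientations are given as [roll, pitch, yaw] about the fixed x, y, z axes, in that order (R = Rz(yaw) Ry(pitch) Rx(roll)).
In Python, from plant import get_obs, cams, close_job gives the robot as it stands. The module is installed in compiled form; this text tells all that it offers.
- The arm moves only by the shell command python3 -m creep 'ROWS'. ROWS is JSON, a list of rows, each an object of numbers: "hand": the opening, from 0 (shut) to 1 (fully open); "tx", "ty", "tz": the shift along the tool's x, y, z in m; "spin": the turn about the tool's z in degrees. In form: [{"hand": .., "tx": .., "ty": .., "tz": .., "spin": ..}, ...]. A call has 1 to 5 rows; each row shifts and turns the commanded pose from where the row before left it, along the tool's axes as they then stand; what a row does not reach is not made up. A row lasts 1/8 s, in which the tool goes at most 62.5 mm and 10.7 degrees, less where a joint would pass 70% of its speed; a pose out of reach is approached as far as the arm can. A call is refused whole if a number of a shift passes 0.0625 or a number of a turn 10.7, either way. A call with a gripper value outside its range is refused whole. The fingers move at their own pace and stop on an object; the grip force is fixed at half the most. Time passes only in rows, so rows that do not move let the fingers close. It gives the time, the measured TCP pose, the force, the opening and the grip force at its end, in the units of the state.
- get_obs(): the state, without advancing time (a new reading comes with each control period).
- cams.capture(name): name is "scene" or "side" or "wrist"; returns a dict with "color" (384x512x3 uint8, red, green, blue), "K" (3x3 intrinsics, pixels), "k1" (the pictures are not rectified: a ray, as slopes to the right and down, at radius r is drawn at 1 + k1 r^2 times it, then the intrinsics apply), "R" (3x3) and "t" (3): a world point X has camera coordinates R X + t. Camera axes: x right, y down, z forward; pixel columns grow to the right and rows downward; lengths in mm; the calibration is good to about 2 mm. A picture is of the moment at which its call begins. There is no depth.
- close_job(): hands the job in; it is judged then, once.
The state is a dict: "time": time; "joint_positions": joint angles; "dq": joint speeds; "tau": joint torques, N m; "tool_pos": TCP position; "tcp_rot": TCP orientation; "contact_force": force on the tool from outside, world axes, zero at the start; "moment": the same for the moment, N m; "grip_width": finger opening in mm; "finger_force": force on a finger pad.
Only numpy, scipy, OpenCV 4.12 (cv2) and the standard library are available. Lean on these libraries where they do the work, as an engineer would, in place of code of your own. Each camera call takes 0.05 s, during which the arm holds its last target. There are 200 camera calls.

## Working session

There is one attempt and no reset: what is moved stays moved. The work goes in short steps, Python scripts to look and compute and a shell command to move; the robot and the scene stay as the last step left them, time stands still between calls to the robot, and variables do not carry over. Pictures are saved under pics/ and viewed, at most 10 in all, crops included, and the job is handed in when it is done.

```bash
mkdir -p pics; python3 - <<'E'
from plant import get_obs,cams
import cv2
o=get_obs();print(o)
for n in("scene","side","wrist"):
    c=cams.capture(n);print(n,c["K"],c["k1"],c["R"],c["t"])
    cv2.imwrite(f"pics/{n}0.png",c["color"][:,:,::-1])
E
```

```text
{'time': 0.0, 'joint_positions': array([-1.34396952e+00,  3.42710345e-01,  1.52504404e+00, -2.29572499e-05,
        1.27539385e+00, -1.46016365e-01]), 'dq': array([-6.16295454e-04,  1.07935304e-03,  5.78373683e-04, -1.23550608e-04,
       -1.56601973e-03,  3.65101602e-05]), 'tau': array([-1.11835107e-03, -4.31246030e+01, -2.44220334e+01,  7.16972980e-02,
        5.58450376e-02, -1.29476666e-04]), 'tool_pos': array([ 191.15491941, -488.53543042,  240.04194101]), 'tcp_rot': array([-3.14005043e+00, -2.04616066e-04,  3.72849719e-01]), 'contact_force': array([-0.69789788, -0.20289044,  0.02196468]), 'moment': array([-0.01160091,  0.00371735, -0.0336604 ]), 'finger_force': 0.0, 'grip_width': 91.54122075340847}
scene [[370.48252759   0.         257.73729668]
 [  0.         370.48252759 192.99570172]
 [  0.           0.           1.        ]] -0.018132054936792177 [[-0.70229834  0.71155748 -0.0215172 ]
 [ 0.47015776  0.44092007 -0.76455292]
 [-0.53453599 -0.54706072 -0.64420171]] [ 434.22279638 -166.41026193 1568.6290763 ]
side [[351.83243807   0.         252.55722729]
 [  0.         351.83243807 183.24260281]
 [  0.           0.           1.        ]] -0.05065230316246484 [[ 0.75695875 -0.65344212  0.0051807 ]
 [-0.44777451 -0.5244514  -0.72418832]
 [ 0.47593218  0.5458609  -0.6895828 ]] [-467.37837777  378.1692686  1063.6163145 ]
wrist [[291.57524445   0.         257.21349318]
 [  0.         291.57524445 186.65728719]
 [  0.           0.           1.        ]] -0.05265615806060211 [[ 0.36499796 -0.93100624 -0.00196477]
 [-0.8963085  -0.35196405  0.2697265 ]
 [-0.25180858 -0.09668858 -0.96293497]] [-523.79425023  -33.53020023  390.70655147]
```

View pics/scene0.png

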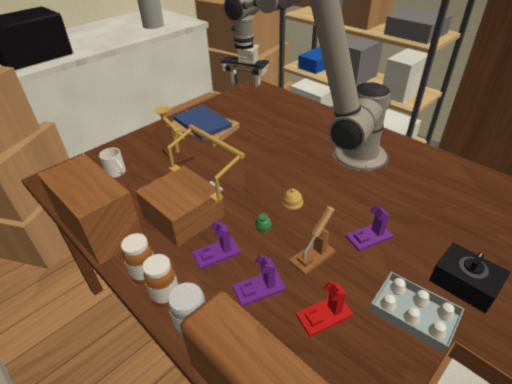

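View pics/side0.png

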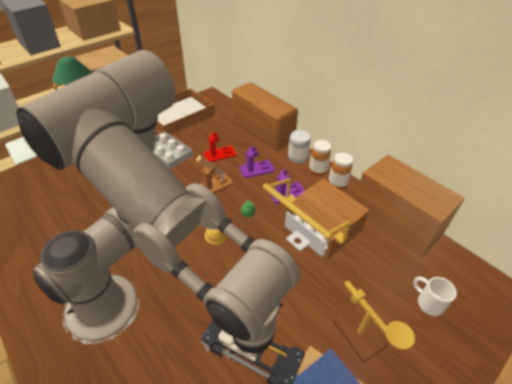

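The scene view shows the wooden rest with the hook at about (312,250) and the cabinet at about (180,205). In the side view the cabinet front and tongue are at about (300,242) and the rest at about (213,178). I'll zoom in on both.

```bash
python3 - <<'E'
import cv2
a=cv2.imread("pics/scene0.png")[175:275,280:350]
b=cv2.imread("pics/side0.png")
f=lambda i,s:cv2.resize(i,None,fx=s,fy=s,interpolation=cv2.INTER_CUBIC)
A=f(a,6) # 420x600
B=f(b[155:200,190:240],7) #350x315
C=f(b[215:255,270:320],7) #350x280
cv2.imwrite("pics/z1.png",cv2.hconcat([A,cv2.vconcat([B,C,B[:5]])]))
cv2.imwrite("pics/z2.png",cv2.vconcat([f(b[165:265,250:380],6)]))
E
```

```text
(no output)
```

View pics/z1.png

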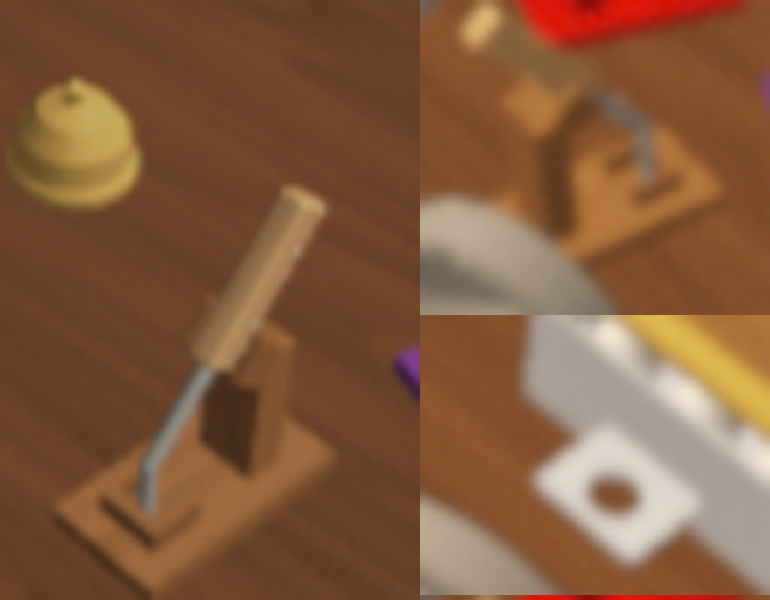

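View pics/z2.png

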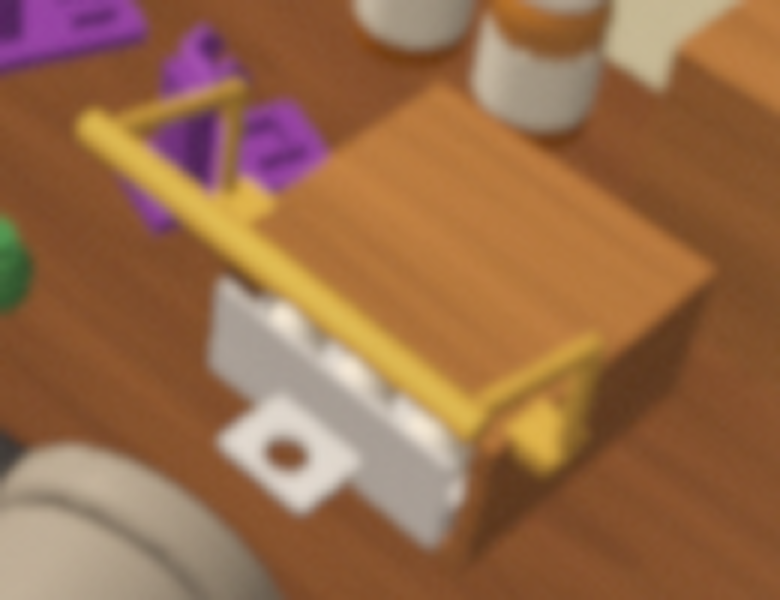

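Readings:
- **Scene crop:** hook tip at about (304.7,260), bend (305,252.5), handle end (330.8,208.3).
- **Side crop:** tip at about (222.6,180.4), tray hole (297.8,240.3), tongue corners around it, lamp tube ends at (265.3,185.8) and (329.7,234.2).

Next I'll fit the poses.

```bash
cat > h.py <<'E'
import numpy as np,cv2
from scipy.optimize import least_squares
from scipy.spatial.transform import Rotation as Ro
from plant import get_obs,cams
def proj(c,X):
    p,_=cv2.projectPoints(np.asarray(X,float).reshape(-1,3),cv2.Rodrigues(c["R"])[0],c["t"],c["K"],np.array([c["k1"],0,0,0.]))
    return p[:,0]
def place(p,P):
    c,s=np.cos(p[2]),np.sin(p[2]);P=np.asarray(P,float)
    return np.c_[c*P[:,0]-s*P[:,1]+p[0],s*P[:,0]+c*P[:,1]+p[1],P[:,2]]
E
python3 - <<'E'
from h import *
S=cams.capture("scene");D=cams.capture("side")
u=np.array([-.616,0,.788]);b=np.array([0,0,52]);
hook=[[0,0,12],b,b+155*u]
sc=np.array([[304.7,260],[305,252.5],[330.8,208.3]])
si=np.array([[222.6,180.4],[222.1,174.7],[198.9,159]])
def f(p):return np.r_[(proj(S,place(p,hook))-sc).ravel(),(proj(D,place(p,hook))-si).ravel()]
best=min((least_squares(f,[500,y,a]) for a in(-2,0,2) for y in(0,200)),key=lambda r:r.cost)
print("hook",best.x,best.cost,best.fun.round(1))
# cabinet: p + q
q0=np.array
def model(p):
    q=p[3]
    L=[[-q,0,50]]+[[-46,s*135,231] for s in(1,-1)]+[[228,105,120],[228,-105,120]]
    return place(p,L)
z=lambda x,y:(x/6+250,y/6+165)
obs=np.array([z(287,452),z(92,120),z(478,418),z(435,82),z(715,268)])
sco=np.array([[138,192],[180,240],[222,203]])
def g(p):
    e=proj(D,model(p))-obs
    e2=proj(S,place(p,[[228,-105,120],[228,105,120],[28,105,120]]))-sco
    return np.r_[e.ravel(),.5*e2.ravel()]
for a in(-2,0,1):
    r=least_squares(g,[600,-100,a,5]);print("cab",r.x,r.cost,r.fun.round(1))
# tongue corners on z=50, hole on z=50, via side camera
def ray(c,uv,zz):
    n=cv2.undistortPoints(np.array([[uv]],float),c["K"],np.array([c["k1"],0,0,0.]))[0,0]
    d=c["R"].T@np.r_[n,1];o=-c["R"].T@c["t"];return o+d*(zz-o[2])/d[2]
for q in[(287,452),(217,438),(278,392),(362,462),(300,515)]:print(ray(D,z(*q),50).round(1))
E
```

```text
hook [ 6.21798874e+02  1.98786861e+02 -1.03960630e-01] 5.000023611800071 [-1.1  0.6 -0.6 -0.7 -0.1 -1.3 -0.5 -0.3 -0.6 -1.8 -1.1 -0.8]
cab [ 6.27101250e+02 -2.33170679e+02  1.41571941e-02  1.29544587e+01] 75.66041720066357 [-1.1 -1.4 -1.3 -0.7  0.2 -0.2 -0.5 -2.2 -0.4 -2.2 -2.2  0.  -4.2 -8.7
 -0.2 -6.1]
cab [ 6.27101258e+02 -2.33170683e+02  1.41572452e-02  1.29545048e+01] 75.6604172007239 [-1.1 -1.4 -1.3 -0.7  0.2 -0.2 -0.5 -2.2 -0.4 -2.2 -2.2  0.  -4.2 -8.7
 -0.2 -6.1]
cab [ 6.27101252e+02 -2.33170681e+02  1.41572197e-02  1.29544669e+01] 75.66041720066599 [-1.1 -1.4 -1.3 -0.7  0.2 -0.2 -0.5 -2.2 -0.4 -2.2 -2.2  0.  -4.2 -8.7
 -0.2 -6.1]
[ 612.7 -240.    50. ]
[ 589.6 -207.1   50. ]
[ 639.9 -206.5   50. ]
[ 639.7 -272.5   50. ]
[ 586.9 -274.7   50. ]
```

The fits hold up. The tongue measures about 50 × 66 mm around the hole at (613,-240). The hook tip is at about (622,199), yaw -0.10. The rows contain no tilt, so I'll lift, move out to the front and see what happens to the attitude at the reach limit.

```bash
python3 -m creep '[{"hand":1,"tz":-0.06},{"tz":-0.06},{"tz":-0.06},{"tx":0.049,"ty":-0.027},{"tx":0.049,"ty":-0.027}]'; python3 -m creep '[{"tx":0.049,"ty":-0.027},{"tx":0.049,"ty":-0.027},{"tx":0.049,"ty":-0.027},{"tx":0.049,"ty":-0.027},{"tx":0.049,"ty":-0.027}]';python3 -m creep '[{"tx":0.049,"ty":-0.027},{"tx":0.049,"ty":-0.027},{"tx":0.049,"ty":-0.027,"spin":9},{"spin":9},{"spin":9.3}]'
```

```text
invalid input at $[0]: expected keys hand, tx, ty, tz, spin
invalid input at $[0]: expected keys hand, tx, ty, tz, spin
invalid input at $[0]: expected keys hand, tx, ty, tz, spin
```

```bash
python3 -m creep '[{"hand":1,"tx":0,"ty":0,"tz":-0.06,"spin":0},{"hand":1,"tx":0,"ty":0,"tz":-0.06,"spin":0},{"hand":1,"tx":0,"ty":0,"tz":-0.06,"spin":0},{"hand":1,"tx":0.049,"ty":-0.027,"tz":0,"spin":0},{"hand":1,"tx":0.049,"ty":-0.027,"tz":0,"spin":0}]'; python3 -m creep '[{"hand":1,"tx":0.049,"ty":-0.027,"tz":0,"spin":0},{"hand":1,"tx":0.049,"ty":-0.027,"tz":0,"spin":0},{"hand":1,"tx":0.049,"ty":-0.027,"tz":0,"spin":0},{"hand":1,"tx":0.049,"ty":-0.027,"tz":0,"spin":0},{"hand":1,"tx":0.049,"ty":-0.027,"tz":0,"spin":0}]';python3 -m creep '[{"hand":1,"tx":0.049,"ty":-0.027,"tz":0,"spin":0},{"hand":1,"tx":0.049,"ty":-0.027,"tz":0,"spin":0},{"hand":1,"tx":0.049,"ty":-0.027,"tz":0,"spin":9},{"hand":1,"tx":0,"ty":0,"tz":0,"spin":9},{"hand":1,"tx":0,"ty":0,"tz":0,"spin":9.3}]'
```

```text
time: 0.88
tool_pos: [263.3, -402.3, 421.1]
tcp_rot: [3.14, -0.0, 0.371]
contact_force: [1.4, -0.3, -0.2]
grip_width: 91.6
finger_force: 0.0
time: 1.5
tool_pos: [442.7, -186.4, 420.8]
tcp_rot: [3.141, -0.0, 0.373]
contact_force: [-0.4, -0.4, -0.1]
grip_width: 91.5
finger_force: 0.0
time: 2.12
tool_pos: [549.6, -58.1, 420.1]
tcp_rot: [3.142, 0.001, -0.107]
contact_force: [-0.2, -0.6, 0.5]
grip_width: 91.7
finger_force: 0.0
```

```bash
python3 -m creep '[{"hand":1,"tx":0.06,"ty":0,"tz":0,"spin":0},{"hand":1,"tx":0.06,"ty":0,"tz":0,"spin":0},{"hand":1,"tx":0.06,"ty":0,"tz":0,"spin":0},{"hand":1,"tx":0.06,"ty":0,"tz":0,"spin":0},{"hand":1,"tx":0.06,"ty":0,"tz":0,"spin":0}]';python3 -m creep '[{"hand":1,"tx":0.06,"ty":0,"tz":0,"spin":0},{"hand":1,"tx":0.06,"ty":0,"tz":0,"spin":0}]'; python3 -c "
from plant import *
print(get_obs()['joint_positions'])"
```

```text
time: 2.75
tool_pos: [767.0, -82.3, 377.0]
tcp_rot: [-3.14, -0.032, -0.104]
contact_force: [0.5, -0.1, 0.1]
grip_width: 92.0
finger_force: 0.0
time: 3.0
tool_pos: [809.8, -86.5, 350.2]
tcp_rot: [3.141, -0.118, -0.104]
contact_force: [-0.5, -0.5, -0.3]
grip_width: 91.6
finger_force: 0.0
[-0.20466855  0.99634167  0.03747305  0.01270264  1.99047107  1.47565439]
```

The attitude does tilt outward at the reach limit, which is the direction I need. I'll keep pushing until the pitch reaches about -0.66.

```bash
python3 -m creep '[{"hand":1,"tx":0.06,"ty":0,"tz":0,"spin":0},{"hand":1,"tx":0.06,"ty":0,"tz":0,"spin":0},{"hand":1,"tx":0.06,"ty":0,"tz":0,"spin":0},{"hand":1,"tx":0.06,"ty":0,"tz":0,"spin":0},{"hand":1,"tx":0.06,"ty":0,"tz":0,"spin":0}]'; python3 -m creep '[{"hand":1,"tx":0.06,"ty":0,"tz":0,"spin":0},{"hand":1,"tx":0.06,"ty":0,"tz":0,"spin":0},{"hand":1,"tx":0.06,"ty":0,"tz":0,"spin":0}]';python3 -c "
from plant import *
print(get_obs()['joint_positions'])"
```

```text
time: 3.62
tool_pos: [894.4, -94.8, 305.0]
tcp_rot: [3.141, -0.307, -0.104]
contact_force: [0.2, -0.4, -0.0]
grip_width: 91.9
finger_force: 0.0
time: 4.0
tool_pos: [932.8, -98.6, 307.7]
tcp_rot: [3.141, -0.426, -0.103]
contact_force: [-0.3, 0.6, 0.6]
grip_width: 92.0
finger_force: 0.0
[-0.19939578  1.08164452  0.03757629  0.03862718  1.59782921  1.48445155]
```

```bash
python3 -m creep '[{"hand":1,"tx":0.06,"ty":0,"tz":0,"spin":0},{"hand":1,"tx":0.06,"ty":0,"tz":0,"spin":0},{"hand":1,"tx":0.06,"ty":0,"tz":0,"spin":0},{"hand":1,"tx":0.06,"ty":0,"tz":0,"spin":0},{"hand":1,"tx":0.06,"ty":0,"tz":0,"spin":0}]'; python3 -m creep '[{"hand":1,"tx":0,"ty":0,"tz":0,"spin":0}]'
```

```text
time: 4.62
tool_pos: [977.3, -102.8, 355.6]
tcp_rot: [3.14, -0.627, -0.103]
contact_force: [-0.3, -0.1, 0.2]
grip_width: 91.9
finger_force: 0.0
time: 4.75
tool_pos: [976.8, -102.8, 357.0]
tcp_rot: [3.14, -0.627, -0.103]
contact_force: [-0.5, -0.1, 0.1]
grip_width: 91.9
finger_force: 0.0
```

One more small push, then I'll come back in and view the hook with the wrist camera.

```bash
python3 -m creep '[{"hand":1,"tx":0.06,"ty":0,"tz":0,"spin":0},{"hand":1,"tx":-0.045,"ty":0,"tz":-0.035,"spin":0}]'; cat >> h.py <<'E'
def tool():
    o=get_obs();return o["tool_pos"],Ro.from_euler("xyz",o["tcp_rot"]).as_matrix()
def go(target):  # shift in tool axes, m, TCP to target
    p,R=tool();return (R.T@(np.asarray(target)-p)/1000).round(4)
E
python3 - <<'E'
from h import *
print(tool()); print(go([470,190,330]))
E
```

```text
time: 5.0
tool_pos: [963.6, -102.3, 369.5]
tcp_rot: [3.14, -0.664, -0.103]
contact_force: [0.5, -0.1, 0.9]
grip_width: 91.7
finger_force: 0.0
(array([ 963.57926509, -102.34848149,  369.52477032]), array([[ 7.83237071e-01, -1.03123508e-01,  6.13111109e-01],
       [-8.06437297e-02, -9.94668149e-01, -6.42795570e-02],
       [ 6.16470826e-01,  9.02565389e-04, -7.87377233e-01]]))
[-0.4345 -0.2399 -0.2903]
```

```bash
python3 -m creep '[{"hand":1,"tx":-0.0435,"ty":-0.024,"tz":-0.029,"spin":0},{"hand":1,"tx":-0.0435,"ty":-0.024,"tz":-0.029,"spin":0},{"hand":1,"tx":-0.0435,"ty":-0.024,"tz":-0.029,"spin":0},{"hand":1,"tx":-0.0435,"ty":-0.024,"tz":-0.029,"spin":0},{"hand":1,"tx":-0.0435,"ty":-0.024,"tz":-0.029,"spin":0}]' >/dev/null; python3 -m creep '[{"hand":1,"tx":-0.0435,"ty":-0.024,"tz":-0.029,"spin":0},{"hand":1,"tx":-0.0435,"ty":-0.024,"tz":-0.029,"spin":0},{"hand":1,"tx":-0.0435,"ty":-0.024,"tz":-0.029,"spin":0},{"hand":1,"tx":-0.0435,"ty":-0.024,"tz":-0.029,"spin":0},{"hand":1,"tx":-0.0435,"ty":-0.024,"tz":-0.029,"spin":0}]'; python3 -m creep '[{"hand":1,"tx":0,"ty":0,"tz":0,"spin":0}]'
python3 - <<'E'
from h import *
print(go([457,216,263]),get_obs()["joint_positions"].round(2))
w=cams.capture("wrist")
n=[549.4,206.4,145];print(proj(w,[n,[622,199,12]]))
cv2.imwrite("pics/w1.png",w["color"][:,:,::-1])
E
```

```text
time: 6.25
tool_pos: [480.8, 184.1, 336.5]
tcp_rot: [-3.14, -0.666, -0.105]
contact_force: [-0.2, 1.4, 0.5]
grip_width: 91.6
finger_force: 0.0
time: 6.38
tool_pos: [479.7, 185.6, 336.5]
tcp_rot: [-3.141, -0.665, -0.099]
contact_force: [0.4, -0.1, 0.0]
grip_width: 92.2
finger_force: 0.0
[-0.0655 -0.028   0.042 ] [ 0.39 -0.    1.86 -0.45  0.73  2.32]
[[235.90056897 220.91301043]
 [242.45374106 201.30150841]]
```

View pics/w1.png

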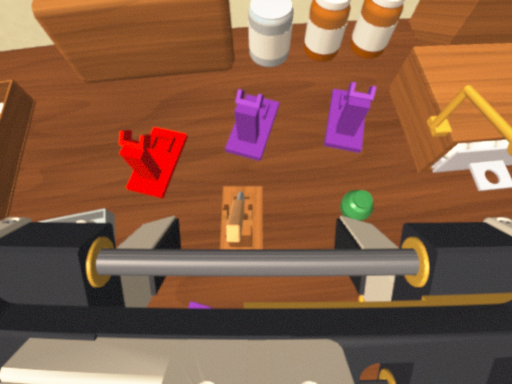

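The wrist view shows the hook between the fingers: handle end at about (234,236), rest base (221–263, 186–248), and the tray hole at about (491,175). I'll zoom in to refine both.

```bash
python3 - <<'E'
import cv2
a=cv2.imread("pics/w1.png");f=lambda i,s:cv2.resize(i,None,fx=s,fy=s,interpolation=cv2.INTER_CUBIC)
cv2.imwrite("pics/z3.png",cv2.hconcat([f(a[180:252,213:271],7),f(a[130:202,454:510],7)]))
E
```

```text
(no output)
```

View pics/z3.png

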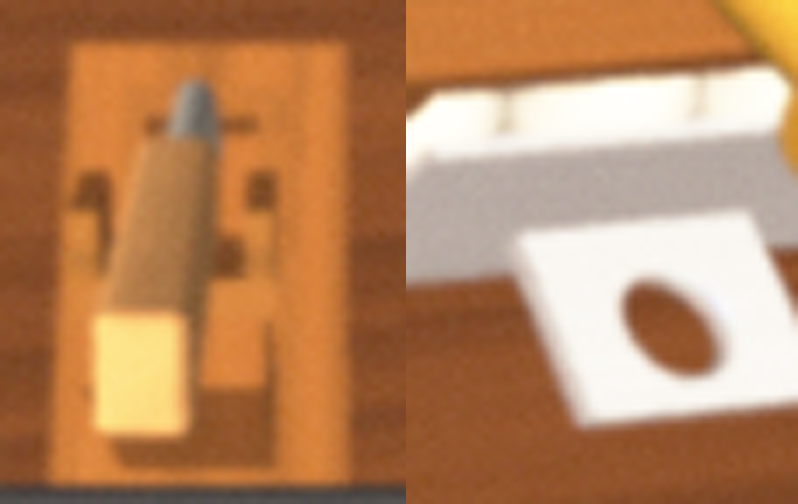

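```bash
python3 - <<'E'
from h import *
S=cams.capture("scene");D=cams.capture("side");W=cams.capture("wrist")
u=np.array([-.616,0,.788]);b=np.array([0,0,52])
hook=[[0,0,12],b,b+155*u]
sc=np.array([[304.7,260],[305,252.5],[330.8,208.3]])
si=np.array([[222.6,180.4],[222.1,174.7],[198.9,159]])
w=np.array([[240.7,194],[233.1,233.6]]);wc=np.array([[223.4,186],[262.7,186]])
def f(p):
    e=(proj(W,place(p,hook[1:]))-w); e2=proj(W,place(p,[[p[3],35,12],[p[3],-35,12]]))-wc
    return np.r_[e.ravel(),e2.ravel(),.7*(proj(S,place(p,hook))-sc).ravel(),.7*(proj(D,place(p,hook))-si).ravel()]
r=least_squares(f,[622,199,-.1,20]);print(r.x,r.fun.round(1))
def fw(p): return f(p)[:8]
r2=least_squares(fw,[622,199,-.1,20]);print(r2.x,r2.fun.round(1))
for x in (r.x,r2.x):
    g=place(x,[[-73,0,145]])[0];print(g)
    p,R=tool();print("pre",go(g-140*R[:,2]),"grip",go(g+5*R[:,2]))
def ray(c,uv,zz):
    n=cv2.undistortPoints(np.array([[uv]],float),c["K"],np.array([c["k1"],0,0,0.]))[0,0]
    d=c["R"].T@np.r_[n,1];o=-c["R"].T@c["t"];return o+d*(zz-o[2])/d[2]
print("hole",ray(W,(491.7,176.9),50),"tongue near-left",ray(W,((520-406)/7+454,235/7+130),50),ray(W,((585-406)/7+454,425/7+130),50),"hook tip-ish",ray(W,(240.7,194),52))
E
```

```text
[ 6.24108021e+02  1.96659898e+02 -1.09749102e-01  3.04125113e+01] [ 0.3 -0.2 -0.3  0.8 -0.2 -0.1 -0.5  0.1 -1.5  0.4 -1.2 -0.4 -0.7 -0.8
  0.2 -0.2  0.1 -1.3 -0.3 -0.6]
[ 6.24632220e+02  1.96339543e+02 -1.09923010e-01  2.98499962e+01] [ 0.5 -0.5 -0.   0.3 -0.1 -0.1 -0.4  0.1]
[551.54721783 204.65550902 145.        ]
pre [-0.0661 -0.0286  0.051 ] grip [-0.0661 -0.0286  0.196 ]
[552.07280831 204.34777223 145.        ]
pre [-0.0657 -0.0283  0.0514] grip [-0.0657 -0.0283  0.1964]
hole [ 611.23950676 -237.90036787   50.        ] tongue near-left [ 640.03280297 -208.40355914   50.        ] [ 588.72226196 -205.03879322   50.        ] hook tip-ish [623.85415794 197.17067318  52.        ]
```

```bash
python3 -m creep '[{"hand":1,"tx":-0.033,"ty":-0.0142,"tz":0.0255,"spin":0.4},{"hand":1,"tx":-0.033,"ty":-0.0142,"tz":0.0255,"spin":0},{"hand":1,"tx":0,"ty":0,"tz":0.04,"spin":0},{"hand":1,"tx":0,"ty":0,"tz":0.04,"spin":0},{"hand":1,"tx":0,"ty":0,"tz":0.03,"spin":0}]';python3 -m creep '[{"hand":1,"tx":0,"ty":0,"tz":0.02,"spin":0},{"hand":1,"tx":0,"ty":0,"tz":0.015,"spin":0},{"hand":1,"tx":0,"ty":0,"tz":0,"spin":0}]'
python3 - <<'E'
from h import *
p,R=tool();print(go(np.array([551.8,204.5,145])+5*R[:,2]))
E
```

```text
time: 7.2
tool_pos: [533.9, 205.7, 166.3]
tcp_rot: [-3.137, -0.662, -0.114]
contact_force: [-0.3, -0.2, 0.7]
grip_width: 91.7
finger_force: 0.0
time: 7.58
tool_pos: [556.9, 204.3, 146.1]
tcp_rot: [-3.137, -0.65, -0.113]
contact_force: [-0.3, -0.8, 0.2]
grip_width: 92.0
finger_force: 0.0
[-0.0048  0.0004  0.0028]
```

```bash
python3 -m creep '[{"hand":1,"tx":0,"ty":0,"tz":0,"spin":0}]'; python3 -m creep '[{"hand":1,"tx":-0.0045,"ty":0,"tz":0.003,"spin":0},{"hand":1,"tx":0,"ty":0,"tz":0,"spin":0}]'
python3 - <<'E'
from h import *
p,R=tool();print(go(np.array([551.8,204.5,145])+5*R[:,2]),get_obs()["joint_positions"])
W=cams.capture("wrist");cv2.imwrite("pics/w2.png",W["color"][:,:,::-1])
E
```

```text
time: 7.7
tool_pos: [556.0, 205.0, 147.1]
tcp_rot: [-3.136, -0.651, -0.112]
contact_force: [-0.1, 0.3, 0.9]
grip_width: 91.8
finger_force: 0.0
time: 7.95
tool_pos: [554.7, 205.9, 144.1]
tcp_rot: [-3.136, -0.647, -0.111]
contact_force: [-0.5, -0.6, 0.2]
grip_width: 91.4
finger_force: 0.0
[-0.0016  0.0017  0.0026] [ 0.36563812  0.39559336  1.9690477  -0.9956491   0.32919406  2.93139884]
```

View pics/w2.png

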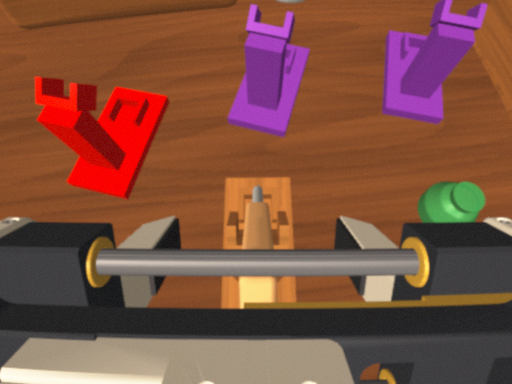

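The handle is centred between the fingers at about (257,260). Closing.

```bash
python3 -m creep '[{"hand":0,"tx":0,"ty":0,"tz":0,"spin":0},{"hand":0,"tx":0,"ty":0,"tz":0,"spin":0},{"hand":0,"tx":0,"ty":0,"tz":0,"spin":0},{"hand":0,"tx":0,"ty":0,"tz":0,"spin":0},{"hand":0,"tx":0,"ty":0,"tz":0,"spin":0}]'; python3 -m creep '[{"hand":0,"tx":0,"ty":0,"tz":0,"spin":0},{"hand":0,"tx":0,"ty":0,"tz":0,"spin":0}]'; python3 - <<'E'
from h import *
p,R=tool();print(go(p+[0,0,20]),go(p+[0,0,150]))
E
```

```text
time: 8.62
tool_pos: [555.0, 205.6, 143.7]
tcp_rot: [-3.136, -0.646, -0.112]
contact_force: [0.7, 1.0, -0.1]
grip_width: 46.2
finger_force: 0.0
time: 8.88
tool_pos: [555.0, 205.6, 143.7]
tcp_rot: [-3.136, -0.646, -0.112]
contact_force: [0.2, 0.5, 0.5]
grip_width: 26.1
finger_force: 0.0
[ 0.012  -0.0001 -0.016 ] [ 0.0903 -0.0007 -0.1197]
```

```bash
python3 -m creep '[{"hand":0,"tx":0,"ty":0,"tz":0,"spin":0},{"hand":0,"tx":0,"ty":0,"tz":0,"spin":0},{"hand":0,"tx":0,"ty":0,"tz":0,"spin":0}]'; python3 -m creep '[{"hand":0,"tx":0.006,"ty":0,"tz":-0.008,"spin":0},{"hand":0,"tx":0.006,"ty":0,"tz":-0.008,"spin":0},{"hand":0,"tx":0.012,"ty":0,"tz":-0.016,"spin":0}]'
```

```text
time: 9.25
tool_pos: [555.0, 205.6, 143.8]
tcp_rot: [-3.136, -0.646, -0.112]
contact_force: [0.7, -0.1, 0.7]
grip_width: 15.9
finger_force: 30.0
time: 9.62
tool_pos: [554.1, 205.1, 182.9]
tcp_rot: [-3.137, -0.644, -0.111]
contact_force: [-0.5, 0.6, -0.4]
grip_width: 16.2
finger_force: 30.0
```

```bash
cat >> h.py <<'E'
R0=Ro.from_euler("xyz",[-3.136,-.646,-.112]).as_matrix()
TIP=R0.T@(np.array([624.4,196.5,12])-[555,205.6,143.8])
def tip(): p,R=tool();return p+R@TIP
def gotip(t): p,R=tool();return (R.T@(np.asarray(t)-tip())/1000).round(4)
E
python3 -m creep '[{"hand":0,"tx":0.02,"ty":0,"tz":-0.027,"spin":0},{"hand":0,"tx":0.02,"ty":0,"tz":-0.027,"spin":0},{"hand":0,"tx":0.012,"ty":0,"tz":-0.016,"spin":0},{"hand":0,"tx":0,"ty":0,"tz":0,"spin":0}]'
python3 -c "
from h import *
print(tip(),gotip([500,-237,130]))"
```

```text
time: 10.12
tool_pos: [554.6, 205.3, 272.4]
tcp_rot: [-3.134, -0.649, -0.113]
contact_force: [0.5, -0.2, -2.2]
grip_width: 15.7
finger_force: 30.0
[624.35309167 196.39948802 140.80060266] [-0.066   0.4444 -0.0399]
```

```bash
python3 -m creep '[{"hand":0,"tx":-0.0073,"ty":0.0494,"tz":-0.0044,"spin":0},{"hand":0,"tx":-0.0073,"ty":0.0494,"tz":-0.0044,"spin":0},{"hand":0,"tx":-0.0073,"ty":0.0494,"tz":-0.0044,"spin":0},{"hand":0,"tx":-0.0073,"ty":0.0494,"tz":-0.0044,"spin":0},{"hand":0,"tx":-0.0073,"ty":0.0494,"tz":-0.0044,"spin":0}]'; python3 -m creep '[{"hand":0,"tx":-0.0073,"ty":0.0494,"tz":-0.0044,"spin":0},{"hand":0,"tx":-0.0073,"ty":0.0494,"tz":-0.0044,"spin":0},{"hand":0,"tx":-0.0073,"ty":0.0494,"tz":-0.0044,"spin":0},{"hand":0,"tx":-0.0073,"ty":0.0494,"tz":-0.0044,"spin":0},{"hand":0,"tx":0,"ty":0,"tz":0,"spin":0}]'
python3 -c "
from h import *
print(get_obs()['joint_positions'],tip(),gotip([500,-238,75]),gotip([575,-238,72]))
for n in ('wrist','side'):
  W=cams.capture(n);cv2.imwrite('pics/%s3.png'%n,W['color'][:,:,::-1])
  print(proj(W,[[612,-239,50],tip()]))
"
```

```text
time: 10.75
tool_pos: [488.1, -22.4, 263.3]
tcp_rot: [-3.136, -0.639, -0.112]
contact_force: [0.3, -0.4, -0.7]
grip_width: 15.5
finger_force: 30.0
time: 11.38
tool_pos: [434.5, -211.8, 258.9]
tcp_rot: [-3.134, -0.637, -0.121]
contact_force: [-0.6, 0.6, -1.3]
grip_width: 16.0
finger_force: 30.0
[-8.88409890e-01  2.06693573e-03  2.07838288e+00  7.01615013e-01
  7.05304951e-01  3.37265192e-01] [ 502.69600437 -221.10671076  126.51634053] [-0.0312  0.0174  0.0409] [0.0269 0.0087 0.0877]
[[263.3079293  143.53451039]
 [257.66487885 200.37766726]]
[[297.49390182 240.26184601]
 [270.50942273 239.1968694 ]]
```

View pics/wrist3.png

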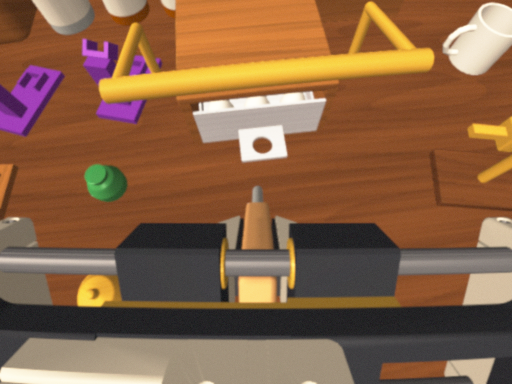

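The wrist view shows the hole at about (262,146), tongue corners at (238,129), (283,126), (287,157) and (241,161), and the rod bend at about (257,188). The hook sits centred in the fingers.

```bash
cat >> h.py <<'E'
def ray(c,uv,zz):
    n=cv2.undistortPoints(np.array([[uv]],float),c["K"],np.array([c["k1"],0,0,0.]))[0,0]
    d=c["R"].T@np.r_[n,1];o=-c["R"].T@c["t"];return o+d*(zz-o[2])/d[2]
E
python3 - <<'E'
from h import *
W=cams.capture("wrist");g=cv2.cvtColor(W["color"],cv2.COLOR_RGB2GRAY)
# tongue: bright region around the hole; hole = dark blob inside
m=(g[118:170,230:295]>g[118:170,230:295].max()*.75).astype(np.uint8)
cs,h=cv2.findContours(m,cv2.RETR_CCOMP,cv2.CHAIN_APPROX_NONE)
for c,hh in zip(cs,h[0]):
    if cv2.contourArea(c)>60:
        M=cv2.moments(c);uv=(M["m10"]/M["m00"]+230,M["m01"]/M["m00"]+118);print(hh[3],cv2.contourArea(c),uv,ray(W,uv,50))
for uv in[(238,129),(283,126),(287,157),(241,161)]:print(ray(W,uv,50).round(1))
print(proj(W,[tip()+[0,0,40],tip()]))
E
```

```text
-1 1404.0 (265.3723884140551, 142.5744301994302) [ 614.08146606 -237.11773055   50.        ]
0 288.0 (265.25636574074076, 144.984375) [ 610.20786302 -236.48259231   50.        ]
[ 641.1 -200.    50. ]
[ 638.7 -266.2   50. ]
[ 587.8 -264.6   50. ]
[ 588.9 -199.7   50. ]
[[259.08698065 186.34077001]
 [259.15692209 199.91173616]]
```

```bash
python3 -c "
from h import *
print(gotip([560,-237.5,78]))"
```

```text
[0.0176 0.0158 0.0737]
```

```bash
python3 -m creep '[{"hand":0,"tx":0.006,"ty":0.0053,"tz":0.0245,"spin":0},{"hand":0,"tx":0.006,"ty":0.0053,"tz":0.0245,"spin":0},{"hand":0,"tx":0.006,"ty":0.0053,"tz":0.0245,"spin":0},{"hand":0,"tx":0,"ty":0,"tz":0,"spin":0}]'
python3 -c "
from h import *
print(tip(),gotip([611,-237.5,72]))"
```

```text
time: 12.02
tool_pos: [493.0, -227.6, 210.6]
tcp_rot: [-3.133, -0.637, -0.11]
contact_force: [-0.1, 0.8, -1.3]
grip_width: 16.0
finger_force: 30.0
[ 561.34909913 -236.03435567   78.22536274] [ 0.0361 -0.0037  0.0345]
```

```bash
python3 -m creep '[{"hand":0,"tx":0.018,"ty":-0.0015,"tz":0.017,"spin":0},{"hand":0,"tx":0.018,"ty":-0.0015,"tz":0.017,"spin":0},{"hand":0,"tx":0,"ty":0,"tz":0,"spin":0}]'
python3 -c "
from h import *
t=tip();print(t,gotip([611,-237.5,72]),gotip([611,-237.5,34]))
W=cams.capture('wrist');D=cams.capture('side');S=cams.capture('scene')
f=lambda i,s:cv2.resize(i,None,fx=s,fy=s,interpolation=cv2.INTER_CUBIC)
w=W['color'][100:200,200:320];d=D['color'][190:265,255:345];s=S['color'][130:230,150:250]
cv2.imwrite('pics/z4.png',cv2.vconcat([f(w,3.3)[:330,:396],]) [:,:,::-1])
im=cv2.hconcat([cv2.resize(w,(400,334)),cv2.resize(d,(400,334))])
cv2.imwrite('pics/z5.png',im[:,:,::-1])
for c in(W,D):print(proj(c,[t,t+[0,0,40],[611,-237.5,50]]))
"
```

```text
time: 12.4
tool_pos: [542.3, -230.7, 206.8]
tcp_rot: [-3.136, -0.64, -0.109]
contact_force: [-1.3, -0.0, -1.1]
grip_width: 15.9
finger_force: 30.0
[ 611.00211089 -239.49938533   74.61912565] [-0.0017 -0.002   0.002 ] [-0.0244 -0.0018  0.0325]
[[260.13729162 200.37306615]
 [260.30675428 186.74897727]
 [258.29299816 207.40177198]]
[[298.09084528 236.00567826]
 [299.26394891 228.40291851]
 [296.96970304 240.14687477]]
```

View pics/z5.png

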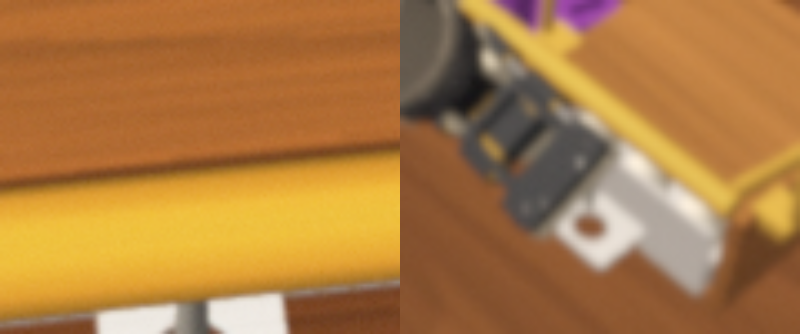

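The rod's end and the hole line up in both views (hole at about (192,325) in the left crop and (590,227) in the right). Descending.

```bash
python3 -m creep '[{"hand":0,"tx":-0.006,"ty":-0.0008,"tz":0.008,"spin":0},{"hand":0,"tx":-0.006,"ty":0,"tz":0.008,"spin":0},{"hand":0,"tx":-0.003,"ty":0,"tz":0.004,"spin":0}]'; python3 -m creep '[{"hand":0,"tx":-0.003,"ty":0,"tz":0.004,"spin":0},{"hand":0,"tx":-0.006,"ty":0,"tz":0.008,"spin":0},{"hand":0,"tx":0,"ty":0,"tz":0,"spin":0}]'
python3 -c "
from h import *
t=tip();print(t,gotip([t[0]-60,t[1]+1,t[2]]),get_obs()['joint_positions'])"
```

```text
time: 12.92
tool_pos: [540.9, -231.1, 181.3]
tcp_rot: [-3.135, -0.64, -0.113]
contact_force: [0.3, -0.1, -1.3]
grip_width: 15.5
finger_force: 30.0
time: 13.3
tool_pos: [541.3, -231.1, 166.1]
tcp_rot: [-3.135, -0.639, -0.113]
contact_force: [0.6, 1.0, -1.4]
grip_width: 16.0
finger_force: 30.0
[ 609.85174131 -240.02684506   33.77967326] [-0.0479  0.0055 -0.0357] [-0.7162078   0.33078385  1.98513254  0.924834    0.44554369  0.18955125]
```

The tip went in with no contact. Drawing the tray.

```bash
python3 -m creep '[{"hand":0,"tx":-0.012,"ty":0.0013,"tz":-0.009,"spin":0},{"hand":0,"tx":-0.012,"ty":0.0013,"tz":-0.009,"spin":0},{"hand":0,"tx":-0.012,"ty":0.0013,"tz":-0.009,"spin":0}]';python3 -m creep '[{"hand":0,"tx":-0.012,"ty":0.0013,"tz":-0.009,"spin":0},{"hand":0,"tx":-0.012,"ty":0.0013,"tz":-0.009,"spin":0}]'
python3 -c "
from h import *
t=tip();print(t,gotip([t[0]-20,t[1]+.4,34]))
W=cams.capture('side');cv2.imwrite('pics/s5.png',cv2.resize(W['color'][180:290,210:350],None,fx=5,fy=5)[:,:,::-1])"
```

```text
time: 13.68
tool_pos: [496.6, -230.9, 167.6]
tcp_rot: [-3.137, -0.642, -0.112]
contact_force: [2.1, -1.0, -1.8]
grip_width: 15.8
finger_force: 30.0
time: 13.92
tool_pos: [466.5, -230.4, 167.8]
tcp_rot: [-3.138, -0.642, -0.111]
contact_force: [2.4, -0.8, -2.4]
grip_width: 15.7
finger_force: 30.0
[ 535.34570162 -239.63459628   35.74265291] [-0.017   0.0018 -0.0105]
```

View pics/s5.png

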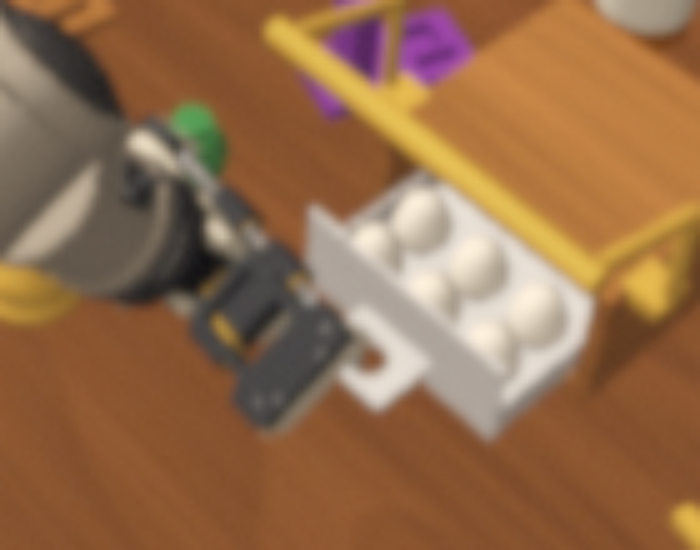

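The tray is coming out (front at about (400,330)). Continuing to the stop.

```bash
python3 -m creep '[{"hand":0,"tx":-0.0095,"ty":0.001,"tz":-0.006,"spin":0},{"hand":0,"tx":-0.0095,"ty":0.001,"tz":-0.006,"spin":0},{"hand":0,"tx":-0.008,"ty":0.0009,"tz":-0.0055,"spin":0}]';python3 -m creep '[{"hand":0,"tx":-0.004,"ty":0.0005,"tz":-0.003,"spin":0},{"hand":0,"tx":-0.004,"ty":0.0005,"tz":-0.003,"spin":0}]';python3 -m creep '[{"hand":0,"tx":-0.004,"ty":0.0005,"tz":-0.003,"spin":0}]';python3 -m creep '[{"hand":0,"tx":-0.004,"ty":0.0005,"tz":-0.003,"spin":0}]'
python3 -c "
from h import *
print(tip())"
```

```text
time: 14.35
tool_pos: [433.8, -229.3, 164.9]
tcp_rot: [-3.136, -0.641, -0.112]
contact_force: [1.9, -0.4, -0.4]
grip_width: 15.3
finger_force: 30.0
time: 14.6
tool_pos: [423.9, -229.2, 164.7]
tcp_rot: [-3.136, -0.64, -0.112]
contact_force: [5.8, -2.0, -3.8]
grip_width: 15.9
finger_force: 30.0
time: 14.72
tool_pos: [419.2, -229.1, 164.8]
tcp_rot: [-3.135, -0.641, -0.112]
contact_force: [6.0, -0.9, -4.3]
grip_width: 16.0
finger_force: 30.0
time: 14.85
tool_pos: [414.2, -228.8, 164.8]
tcp_rot: [-3.135, -0.641, -0.112]
contact_force: [6.2, -1.3, -4.2]
grip_width: 16.0
finger_force: 30.0
[ 482.93628753 -237.65513342   32.61981327]
```

The force levelled off at 6 N, so the stop is reached and the hook pivoted slightly in the grip. I'll unload, lift out and measure the tray and the hook tip.

```bash
python3 -m creep '[{"hand":0,"tx":0.004,"ty":-0.0005,"tz":0.003,"spin":0},{"hand":0,"tx":0.004,"ty":-0.0005,"tz":0.003,"spin":0},{"hand":0,"tx":0.001,"ty":0,"tz":0.001,"spin":0},{"hand":0,"tx":0,"ty":0,"tz":0,"spin":0}]'
python3 -m creep '[{"hand":0,"tx":0.006,"ty":0,"tz":-0.008,"spin":0},{"hand":0,"tx":0.009,"ty":0,"tz":-0.012,"spin":0},{"hand":0,"tx":0.012,"ty":0,"tz":-0.016,"spin":0},{"hand":0,"tx":0.012,"ty":0,"tz":-0.016,"spin":0},{"hand":0,"tx":0,"ty":0,"tz":0,"spin":0}]'
python3 - <<'E'
from h import *
t=tip();print(t)
W=cams.capture("wrist");D=cams.capture("side")
cv2.imwrite("pics/w6.png",W["color"][:,:,::-1]);cv2.imwrite("pics/s6.png",D["color"][:,:,::-1])
for n,c in(("w",W),("s",D)):
    g=cv2.cvtColor(c["color"],cv2.COLOR_RGB2GRAY)
    u,v=proj(c,[[498,-236,50]])[0].astype(int);print(n,u,v)
    a=g[max(0,v-50):v+50,u-50:u+50]
    for th in(170,190,210):
        cs,h=cv2.findContours((a>th).astype(np.uint8),cv2.RETR_CCOMP,cv2.CHAIN_APPROX_NONE)
        for k,hh in zip(cs,h[0]):
            if cv2.contourArea(k)>30:
                M=cv2.moments(k);uv=(M["m10"]/M["m00"]+u-50,M["m01"]/M["m00"]+max(0,v-50));print(th,"hole" if hh[3]>=0 else "blob",cv2.contourArea(k),np.round(uv,1),ray(c,uv,50).round(1))
E
```

```text
time: 15.35
tool_pos: [425.7, -228.8, 164.3]
tcp_rot: [-3.135, -0.64, -0.111]
contact_force: [1.9, 0.2, -0.9]
grip_width: 15.4
finger_force: 30.0
time: 15.98
tool_pos: [426.1, -229.9, 230.6]
tcp_rot: [-3.139, -0.642, -0.11]
contact_force: [0.3, -1.8, -2.3]
grip_width: 15.8
finger_force: 30.0
[ 494.93564175 -239.17303747   98.56777808]
w 256 210
170 blob 492.0 [239.9 200.6] [ 513.3 -216.6   50. ]
170 blob 529.5 [275.4 199.8] [ 509.7 -260.    50. ]
170 blob 981.5 [249.3 166.1] [ 558.6 -232.6   50. ]
190 blob 431.5 [239.7 200.4] [ 513.6 -216.4   50. ]
190 blob 492.5 [275.3 199.8] [ 509.7 -259.9   50. ]
190 blob 882.0 [249.7 165.8] [ 559.  -233.1   50. ]
210 blob 387.5 [239.5 200.7] [ 513.3 -216.1   50. ]
210 blob 449.5 [275.5 200. ] [ 509.4 -260.1   50. ]
210 blob 780.0 [250.1 165.5] [ 559.2 -233.7   50. ]
s 272 258
170 blob 276.0 [275.1 257.3] [ 507.  -239.4   50. ]
170 hole 54.5 [273.7 258. ] [ 501.8 -238.7   50. ]
170 blob 1442.0 [298.7 240.1] [ 615.5 -241.3   50. ]
170 hole 31.5 [300.2 241.6] [ 614.8 -249.1   50. ]
170 blob 113.0 [307.6 218.7] [ 708.9 -195.8   50. ]
190 blob 230.0 [274.8 257.4] [ 506.1 -239.2   50. ]
190 hole 63.5 [273.8 257.9] [ 502.2 -238.4   50. ]
190 blob 1097.0 [300.  239.3] [ 621.6 -241.7   50. ]
190 hole 115.0 [296.  243.8] [ 597.3 -246.    50. ]
210 blob 92.0 [276.  257.4] [ 509.  -241.7   50. ]
210 blob 654.0 [303.3 237.6] [ 635.4 -244.    50. ]
```

```bash
python3 - <<'E'
import cv2,numpy as np
from h import *
for f in("wrist3","w6"):
    a=cv2.imread(f"pics/{f}.png")[:,:,::-1].astype(int)
    print(f);
    for v in range(170,226,2):print(v,[tuple(a[v,u]) for u in (244,254,257,260,270)])
W=cams.capture("wrist");t=tip();print(proj(W,[t,t+[0,0,40],t+[0,0,40]+60*R0@R0.T@np.array([-.612,.067,.788])]))
E
```

```text
wrist3
170 [(np.int64(143), np.int64(79), np.int64(39)), (np.int64(143), np.int64(80), np.int64(42)), (np.int64(144), np.int64(83), np.int64(46)), (np.int64(146), np.int64(85), np.int64(47)), (np.int64(143), np.int64(80), np.int64(43))]
172 [(np.int64(145), np.int64(82), np.int64(46)), (np.int64(143), np.int64(82), np.int64(41)), (np.int64(141), np.int64(78), np.int64(40)), (np.int64(143), np.int64(82), np.int64(44)), (np.int64(144), np.int64(82), np.int64(43))]
174 [(np.int64(142), np.int64(83), np.int64(44)), (np.int64(148), np.int64(86), np.int64(45)), (np.int64(147), np.int64(85), np.int64(46)), (np.int64(147), np.int64(84), np.int64(43)), (np.int64(142), np.int64(80), np.int64(42))]
176 [(np.int64(143), np.int64(80), np.int64(37)), (np.int64(143), np.int64(79), np.int64(42)), (np.int64(143), np.int64(81), np.int64(43)), (np.int64(137), np.int64(77), np.int64(40)), (np.int64(131), np.int64(76), np.int64(40))]
178 [(np.int64(142), np.int64(81), np.int64(45)), (np.int64(129), np.int64(75), np.int64(39)), (np.int64(129), np.int64(74), np.int64(38)), (np.int64(130), np.int64(75), np.
[... 11453 characters left out ...]
4(73)), (np.int64(178), np.int64(123), np.int64(72)), (np.int64(167), np.int64(116), np.int64(70)), (np.int64(123), np.int64(94), np.int64(76))]
222 [(np.int64(175), np.int64(121), np.int64(74)), (np.int64(190), np.int64(129), np.int64(75)), (np.int64(177), np.int64(121), np.int64(71)), (np.int64(168), np.int64(115), np.int64(67)), (np.int64(110), np.int64(77), np.int64(52))]
224 [(np.int64(188), np.int64(131), np.int64(76)), (np.int64(187), np.int64(128), np.int64(75)), (np.int64(177), np.int64(123), np.int64(71)), (np.int64(169), np.int64(116), np.int64(69)), (np.int64(112), np.int64(79), np.int64(50))]
[[259.96011199 200.63824515]
 [260.08617204 187.08247239]
 [260.39264552 211.34458253]]
```

```bash
python3 - <<'E'
from h import *
W=cams.capture("wrist");p,R=tool()
G=np.array([0,0,-5.])
bend=TIP+R0.T@[0,0,40]; low=bend+60*(R0.T@(Ro.from_euler("z",-.11).as_matrix()@[-.616,0,.788]))
def pts(a,s):
    Q=Ro.from_euler("y",a).as_matrix()
    return [R@(Q@(x-G)+G+[0,0,s])+p for x in(bend,low)]
b0=proj(W,pts(0,0))[:,1]
def f(q):return proj(W,pts(q[0],100*q[1]))[:,1]-b0-[-12,-8.3]
r=least_squares(f,[0,0]);print("angle deg",np.degrees(r.x[0]),"slip mm",100*r.x[1],r.fun)
for a in (.05,.1,-.05,-.1):print(a,proj(W,pts(a,0))[:,1]-b0)
Q=Ro.from_euler("y",r.x[0]).as_matrix();print("tip in tool",TIP,Q@(TIP-G)+G+[0,0,100*r.x[1]], p+R@(Q@(TIP-G)+G+[0,0,100*r.x[1]]),tip())
E
```

```text
angle deg 5.149658371335723 slip mm 2.9768765198345495 [0.00000000e+00 1.31450406e-13]
0.05 [-6.26153257 -3.89821421]
0.1 [-12.51386528  -7.75376797]
-0.05 [6.27405978 3.93834395]
-0.1 [12.5640996   7.91444904]
tip in tool [-23.46253858   2.11059612 147.36167978] [ -9.69222679   2.11059612 151.8295103 ] [ 507.49339127 -239.21251222  100.72915689] [ 493.8583768  -237.70076722   96.10487273]
```

The hook has pivoted about 5° in the fingers, leaning further back. The tray hole moved about 110 mm from its start and the force rise confirms the stop. I'll lift and move inward, using the inner reach limit to take about 5° of lean off the gripper so the hook stands at 38° again.

```bash
python3 -m creep '[{"hand":0,"tx":0.021,"ty":0,"tz":-0.028,"spin":0},{"hand":0,"tx":0.021,"ty":0,"tz":-0.028,"spin":0},{"hand":0,"tx":-0.014,"ty":-0.048,"tz":-0.01,"spin":0},{"hand":0,"tx":-0.014,"ty":-0.048,"tz":-0.01,"spin":0},{"hand":0,"tx":-0.014,"ty":-0.048,"tz":-0.01,"spin":0}]';python3 -m creep '[{"hand":0,"tx":-0.014,"ty":-0.045,"tz":-0.01,"spin":0},{"hand":0,"tx":0,"ty":0,"tz":0,"spin":0}]'; python3 -m creep '[{"hand":0,"tx":-0.032,"ty":0,"tz":-0.024,"spin":0},{"hand":0,"tx":-0.032,"ty":0,"tz":-0.024,"spin":0},{"hand":0,"tx":0,"ty":0,"tz":0,"spin":0}]'
python3 -c "
from plant import *
print(get_obs()['joint_positions'])"
```

```text
time: 16.8
tool_pos: [389.2, -79.7, 298.1]
tcp_rot: [-3.134, -0.639, -0.114]
contact_force: [0.5, 0.6, -1.2]
grip_width: 15.5
finger_force: 30.0
time: 17.05
tool_pos: [376.7, -30.5, 297.9]
tcp_rot: [-3.135, -0.639, -0.105]
contact_force: [0.7, 0.1, -0.4]
grip_width: 15.9
finger_force: 30.0
time: 17.42
tool_pos: [297.4, -27.4, 299.2]
tcp_rot: [-3.138, -0.642, -0.118]
contact_force: [0.1, -0.8, -1.8]
grip_width: 15.6
finger_force: 30.0
[-0.77621649 -0.58751939  2.30501023  0.47235241  0.94803393  0.72578766]
```

```bash
python3 -m creep '[{"hand":0,"tx":-0.024,"ty":0,"tz":-0.018,"spin":0},{"hand":0,"tx":-0.024,"ty":0,"tz":-0.018,"spin":0},{"hand":0,"tx":0,"ty":0,"tz":0,"spin":0}]'
python3 -c "
from plant import *
print(get_obs()['joint_positions'])"
python3 -m creep '[{"hand":0,"tx":-0.024,"ty":0,"tz":-0.018,"spin":0},{"hand":0,"tx":0,"ty":0,"tz":0,"spin":0}]'
python3 -c "
from plant import *
print(get_obs()['joint_positions'])"
```

```text
time: 17.8
tool_pos: [260.6, -27.6, 299.1]
tcp_rot: [-3.135, -0.627, -0.129]
contact_force: [-0.3, -0.6, -1.1]
grip_width: 15.9
finger_force: 30.0
[-1.22559849 -0.74962619  2.32437213  0.57531766  1.30253993  0.39150145]
time: 18.05
tool_pos: [254.9, -21.7, 298.6]
tcp_rot: [-3.134, -0.61, -0.117]
contact_force: [0.3, 0.3, -1.2]
grip_width: 15.3
finger_force: 30.0
[-1.25111166 -0.76714217  2.31957281  0.56499343  1.34836107  0.37504719]
```

```bash
python3 -m creep '[{"hand":0,"tx":-0.024,"ty":0,"tz":-0.018,"spin":0},{"hand":0,"tx":-0.024,"ty":0,"tz":-0.018,"spin":0},{"hand":0,"tx":-0.024,"ty":0,"tz":-0.018,"spin":0},{"hand":0,"tx":0,"ty":0,"tz":0,"spin":0}]'
python3 -c "
from plant import *
print(get_obs()['joint_positions'])"
```

```text
time: 18.55
tool_pos: [240.3, -1.3, 300.7]
tcp_rot: [3.135, -0.56, -0.11]
contact_force: [0.2, 0.9, -1.8]
grip_width: 15.6
finger_force: 30.0
[-0.97288479 -0.76787961  2.29210272  0.43389932  1.25476576  0.64925369]
```

The tool lean is now 0.56, which brings the hook back to about 38°. I'll set the new tip offset and go above the rest.

```bash
cat >> h.py <<'E'
TIP=np.array([-9.7,2.1,151.8])
def hookR(): # hook attitude error vs resting, xyz deg
    p,R=tool();H=R@Ro.from_euler("y",.09).as_matrix()@R0.T
    return np.degrees(Ro.from_matrix(H).as_rotvec()).round(2)
E
python3 -c "
from h import *
print(tip(),hookR(),gotip([618,196.5,150]))"
```

```text
[312.02077573 -12.32445769 167.00309409] [-0.61 -0.19 -0.26] [ 0.2292 -0.2421  0.1623]
```

```bash
python3 -m creep '[{"hand":0,"tx":0.0287,"ty":-0.0303,"tz":0.0203,"spin":0},{"hand":0,"tx":0.0287,"ty":-0.0303,"tz":0.0203,"spin":0},{"hand":0,"tx":0.0287,"ty":-0.0303,"tz":0.0203,"spin":0},{"hand":0,"tx":0.0287,"ty":-0.0303,"tz":0.0203,"spin":0}]';python3 -m creep '[{"hand":0,"tx":0.0287,"ty":-0.0303,"tz":0.0203,"spin":0},{"hand":0,"tx":0.0287,"ty":-0.0303,"tz":0.0203,"spin":0},{"hand":0,"tx":0.0287,"ty":-0.0303,"tz":0.0203,"spin":0},{"hand":0,"tx":0.0287,"ty":-0.0303,"tz":0.0203,"spin":0},{"hand":0,"tx":0,"ty":0,"tz":0,"spin":0}]'
python3 -c "
from h import *
print(get_obs()['joint_positions'],tip(),hookR(),gotip([621,196.5,90]))"
```

```text
time: 19.05
tool_pos: [316.9, 39.0, 287.5]
tcp_rot: [-3.142, -0.504, -0.157]
contact_force: [-0.2, -2.7, 0.1]
grip_width: 15.7
finger_force: 30.0
time: 19.68
tool_pos: [474.5, 137.1, 269.3]
tcp_rot: [3.141, -0.499, -0.156]
contact_force: [-0.4, -0.5, -1.6]
grip_width: 15.7
finger_force: 30.0
[ 0.24062881  0.05668021  1.91796833 -0.28424384  0.7220253   2.13890569] [537.46042023 124.94322442 131.34014194] [ 0.14  3.3  -2.71] [ 0.043  -0.0837  0.0704]
```

```bash
python3 -m creep '[{"hand":0,"tx":0.0143,"ty":-0.028,"tz":0.0235,"spin":-2.5},{"hand":0,"tx":0.0143,"ty":-0.028,"tz":0.0235,"spin":0},{"hand":0,"tx":0.0143,"ty":-0.028,"tz":0.0235,"spin":0},{"hand":0,"tx":0,"ty":0,"tz":0,"spin":0}]'
python3 - <<'E'
from h import *
print(get_obs()['joint_positions'],tip(),hookR(),gotip([621,196.5,45]))
W=cams.capture("wrist");cv2.imwrite("pics/w8.png",W["color"][:,:,::-1])
a=W["color"].astype(int)
for v in range(166,210,2):print(v,[a[v,u].tolist() for u in(244,254,257,260,270)])
p,R=tool();H=R@Ro.from_euler("y",.09).as_matrix()
U=H@R0.T@Ro.from_euler("z",-.11).as_matrix()
b=tip()+U@[0,0,40.];print(proj(W,[tip(),b,b+U@[-37,0,47.3]]))
E
```

```text
time: 20.18
tool_pos: [554.6, 209.1, 226.6]
tcp_rot: [3.116, -0.498, -0.107]
contact_force: [-0.8, -0.0, -1.4]
grip_width: 15.9
finger_force: 30.0
[ 0.35180472  0.29765141  1.74233471 -0.37498468  0.69397425  2.27632464] [617.47518046 196.30997703  88.68633572] [-1.16  3.49 -0.63] [-0.0178 -0.0016  0.04  ]
166 [[146, 84, 46], [151, 87, 49], [147, 83, 45], [147, 87, 48], [143, 82, 43]]
168 [[139, 78, 41], [142, 82, 44], [141, 82, 45], [138, 81, 47], [138, 77, 42]]
170 [[139, 83, 43], [140, 79, 44], [139, 81, 40], [140, 78, 41], [142, 82, 48]]
172 [[145, 82, 46], [143, 81, 41], [142, 84, 47], [145, 83, 45], [146, 83, 46]]
174 [[159, 93, 51], [159, 113, 86], [144, 125, 109], [140, 98, 70], [165, 96, 55]]
176 [[222, 135, 67], [184, 165, 146], [149, 141, 131], [121, 107, 93], [223, 138, 67]]
178 [[230, 145, 65], [186, 176, 161], [148, 140, 128], [112, 107, 100], [226, 141, 65]]
180 [[229, 143, 67], [186, 176, 162], [147, 140, 129], [113, 108, 101], [224, 138, 64]]
182 [[230, 144, 66], [185, 172, 161], [148, 141, 130], [111, 105, 97], [226, 139, 66]]
184 [[229, 145, 69], [181, 171, 156], [
[... 466 characters left out ...]
, [221, 137, 66]]
196 [[220, 134, 65], [199, 139, 85], [199, 138, 86], [185, 129, 82], [220, 133, 60]]
198 [[216, 135, 66], [199, 137, 80], [194, 133, 80], [190, 131, 79], [219, 132, 66]]
200 [[220, 137, 66], [204, 144, 86], [198, 136, 82], [185, 128, 75], [217, 133, 65]]
202 [[219, 135, 63], [199, 139, 83], [195, 135, 81], [191, 131, 78], [216, 131, 62]]
204 [[219, 137, 70], [199, 140, 81], [197, 139, 82], [189, 130, 79], [216, 134, 68]]
206 [[222, 141, 72], [199, 139, 82], [196, 138, 82], [188, 129, 77], [207, 130, 65]]
208 [[222, 137, 69], [199, 139, 82], [194, 133, 79], [191, 131, 81], [203, 127, 63]]
[[260.99035136 186.98424165]
 [261.29713662 174.91492885]
 [261.87285525 202.59076744]]
```

```bash
python3 - <<'E'
from h import *
W=cams.capture("wrist");a=W["color"].astype(int)
for v in(180,186):
    r=np.where(a[v,:,0]>200)[0];r=r[(r>200)&(r<330)];print(v,r.min(),r.max())
P=place([624.4,196.5,-.11],[[30,35,12],[30,-35,12],[0,35,12],[0,-35,12]]);print(proj(W,P).round(1))
print(gotip([621.5,196.5,32]))
E
```

```text
180 229 280
186 229 280
[[230.5 172.3]
 [282.6 172.2]
 [230.2 194.3]
 [283.3 194.1]]
[-0.0239 -0.0033  0.0534]
```

```bash
python3 -m creep '[{"hand":0,"tx":-0.0085,"ty":-0.0015,"tz":0.0175,"spin":0},{"hand":0,"tx":-0.0085,"ty":-0.0015,"tz":0.0175,"spin":0},{"hand":0,"tx":-0.0085,"ty":0,"tz":0.0175,"spin":0},{"hand":0,"tx":0,"ty":0,"tz":0,"spin":0}]'
python3 -c "
from h import *
print(get_obs()['joint_positions'],tip(),hookR(),gotip([620.5,197,22]))"
```

```text
time: 20.78
tool_pos: [556.2, 208.6, 170.2]
tcp_rot: [3.116, -0.499, -0.109]
contact_force: [0.0, -0.1, -1.9]
grip_width: 16.0
finger_force: 30.0
[ 0.35070616  0.37245577  1.81454977 -0.46005046  0.55879404  2.38089701] [619.28273438 195.67060791  32.33153405] [-1.17  3.41 -0.75] [-0.004  -0.0017  0.0095]
```

```bash
python3 -m creep '[{"hand":0,"tx":-0.002,"ty":-0.0008,"tz":0.0047,"spin":0},{"hand":0,"tx":-0.002,"ty":-0.0008,"tz":0.0047,"spin":0}]'; python3 -m creep '[{"hand":0,"tx":-0.002,"ty":0,"tz":0.0035,"spin":0},{"hand":0,"tx":0,"ty":0,"tz":0,"spin":0}]'
python3 -c "
from h import *
print(tip(),hookR())"
```

```text
time: 21.02
tool_pos: [559.1, 211.0, 161.7]
tcp_rot: [3.118, -0.503, -0.11]
contact_force: [0.5, -0.0, -1.2]
grip_width: 15.6
finger_force: 30.0
time: 21.28
tool_pos: [558.5, 210.8, 156.4]
tcp_rot: [3.117, -0.501, -0.109]
contact_force: [0.2, 0.1, -1.2]
grip_width: 16.1
finger_force: 30.0
[621.81340959 198.01088543  18.69544612] [-1.13  3.29 -0.71]
```

```bash
python3 -m creep '[{"hand":0,"tx":-0.0016,"ty":0.0005,"tz":0.0024,"spin":0},{"hand":0,"tx":0,"ty":0,"tz":0,"spin":0}]'; python3 -m creep '[{"hand":0,"tx":-0.001,"ty":0,"tz":0.0017,"spin":0},{"hand":0,"tx":0,"ty":0,"tz":0,"spin":0}]'; python3 -m creep '[{"hand":0,"tx":-0.001,"ty":0,"tz":0.0017,"spin":0},{"hand":0,"tx":0,"ty":0,"tz":0,"spin":0}]'
python3 -c "
from h import *
print(tip(),hookR())"
```

```text
time: 21.52
tool_pos: [558.2, 210.3, 153.7]
tcp_rot: [3.117, -0.501, -0.109]
contact_force: [0.6, 0.0, -1.7]
grip_width: 15.8
finger_force: 30.0
time: 21.78
tool_pos: [558.2, 210.3, 151.7]
tcp_rot: [3.117, -0.501, -0.109]
contact_force: [0.0, -0.2, -1.2]
grip_width: 15.8
finger_force: 30.0
time: 22.02
tool_pos: [558.1, 210.3, 149.7]
tcp_rot: [3.117, -0.501, -0.109]
contact_force: [-0.4, 0.7, -1.6]
grip_width: 15.8
finger_force: 30.0
[621.50199779 197.46129837  12.03216135] [-1.13  3.27 -0.71]
```

```bash
python3 -m creep '[{"hand":0,"tx":-0.0005,"ty":0,"tz":0.0009,"spin":0},{"hand":0,"tx":0,"ty":0,"tz":0,"spin":0}]'; python3 -m creep '[{"hand":0,"tx":-0.0005,"ty":0,"tz":0.0009,"spin":0},{"hand":0,"tx":0,"ty":0,"tz":0,"spin":0}]'; python3 -m creep '[{"hand":0,"tx":-0.0005,"ty":0,"tz":0.0009,"spin":0},{"hand":0,"tx":0,"ty":0,"tz":0,"spin":0}]'
python3 - <<'E'
from h import *
print(tip(),hookR())
W=cams.capture("wrist");a=W["color"].astype(int);cv2.imwrite("pics/w9.png",W["color"][:,:,::-1])
for v in(180,186,192,200):
    r=np.where(a[v,:,0]>200)[0];r=r[(r>200)&(r<330)];print(v,r.min() if len(r) else 0,r.max() if len(r) else 0)
w2=cv2.imread("pics/w2.png")[:,:,::-1].astype(int)
for n,i in(("w2",w2),("now",a)):
    print(n,[(v,i[v,257].tolist()) for v in range(166,216,3)])
    print(n,[(u,i[190,u].tolist()) for u in range(222,294,3)])
E
```

```text
time: 22.28
tool_pos: [558.2, 210.3, 148.8]
tcp_rot: [3.117, -0.502, -0.109]
contact_force: [-0.0, -0.3, -1.5]
grip_width: 15.6
finger_force: 30.0
time: 22.52
tool_pos: [558.1, 210.2, 147.8]
tcp_rot: [3.117, -0.502, -0.109]
contact_force: [-0.3, -0.5, -0.3]
grip_width: 15.7
finger_force: 30.0
time: 22.78
tool_pos: [558.3, 210.3, 146.9]
tcp_rot: [3.117, -0.502, -0.109]
contact_force: [0.2, -0.1, -0.5]
grip_width: 16.0
finger_force: 30.0
[621.71739531 197.49523019   9.20643099] [-1.12  3.24 -0.71]
180 225 290
186 225 291
192 225 291
200 225 291
w2 [(166, [134, 77, 42]), (169, [133, 78, 40]), (172, [129, 73, 39]), (175, [132, 76, 41]), (178, [182, 109, 51]), (181, [191, 113, 56]), (184, [184, 114, 59]), (187, [140, 131, 122]), (190, [138, 134, 123]), (193, [138, 130, 121]), (196, [139, 133, 121]), (199, [137, 133, 122]), (202, [172, 129, 93]), (205, [185, 128, 74]), (208, [185, 128, 74]), (211, [187, 130, 77]), (214, [190, 134, 79])]
w2 [(222, [135, 77, 42]), (225, [184, 109, 55]), (228, [211, 126, 59]), (231, [216, 131, 62]), (234, [221, 133, 66]), (237, [216, 130, 63]), (240, [205, 12
[... 662 characters left out ...]
]), (199, [196, 136, 82]), (202, [197, 137, 81]), (205, [196, 138, 82]), (208, [195, 136, 80]), (211, [198, 137, 83]), (214, [188, 132, 75])]
now [(222, [163, 92, 50]), (225, [213, 129, 61]), (228, [226, 141, 66]), (231, [230, 146, 69]), (234, [230, 142, 68]), (237, [230, 144, 71]), (240, [221, 136, 65]), (243, [220, 136, 64]), (246, [226, 141, 69]), (249, [223, 137, 63]), (252, [201, 165, 134]), (255, [174, 165, 153]), (258, [131, 126, 115]), (261, [113, 104, 94]), (264, [221, 138, 72]), (267, [230, 142, 63]), (270, [229, 142, 68]), (273, [210, 125, 57]), (276, [222, 137, 65]), (279, [219, 134, 63]), (282, [228, 142, 67]), (285, [231, 146, 67]), (288, [222, 137, 65]), (291, [205, 122, 59])]
```

The lateral fit matches the original grasp view (rod at columns 252–262, base at 224–291), and the hook's weight has gone off the wrist, so it stands on its seat. Letting go.

```bash
python3 -m creep '[{"hand":0.3,"tx":0,"ty":0,"tz":0,"spin":0},{"hand":0.6,"tx":0,"ty":0,"tz":0,"spin":0},{"hand":1,"tx":0,"ty":0,"tz":0,"spin":0},{"hand":1,"tx":0,"ty":0,"tz":0,"spin":0},{"hand":1,"tx":0,"ty":0,"tz":0,"spin":0}]';python3 -m creep '[{"hand":1,"tx":0,"ty":0,"tz":0,"spin":0},{"hand":1,"tx":0,"ty":0,"tz":0,"spin":0},{"hand":1,"tx":0,"ty":0,"tz":0,"spin":0},{"hand":1,"tx":0,"ty":0,"tz":0,"spin":0}]'
python3 - <<'E'
from h import *
W=cams.capture("wrist");a=W["color"].astype(int)
print([(v,a[v,257].tolist()) for v in range(166,216,3)]);print([(u,a[190,u].tolist()) for u in range(243,273,3)])
b=np.array([0,0,52.]);H=place([624.4,196.5,-.11],[b,b+60*np.array([-.616,0,.788])]);print(proj(W,H))
E
```

```text
time: 23.45
tool_pos: [558.2, 210.3, 146.9]
tcp_rot: [3.117, -0.502, -0.109]
contact_force: [0.5, -0.4, -0.3]
grip_width: 61.4
finger_force: 0.0
time: 23.95
tool_pos: [558.2, 210.2, 146.8]
tcp_rot: [3.117, -0.502, -0.109]
contact_force: [-0.4, -0.4, -1.3]
grip_width: 91.4
finger_force: 0.0
[(166, [193, 119, 59]), (169, [193, 119, 57]), (172, [152, 131, 113]), (175, [138, 133, 122]), (178, [139, 133, 120]), (181, [142, 137, 126]), (184, [139, 132, 123]), (187, [138, 131, 122]), (190, [140, 133, 123]), (193, [138, 131, 120]), (196, [149, 133, 116]), (199, [190, 131, 79]), (202, [191, 130, 78]), (205, [191, 133, 80]), (208, [189, 132, 78]), (211, [190, 130, 78]), (214, [190, 134, 79])]
[(243, [200, 122, 61]), (246, [216, 130, 63]), (249, [211, 129, 61]), (252, [186, 159, 134]), (255, [164, 156, 143]), (258, [126, 117, 111]), (261, [114, 101, 92]), (264, [208, 128, 64]), (267, [219, 133, 57]), (270, [214, 129, 59])]
[[262.19433426 172.93259474]
 [265.31108245 204.26582413]]
```

The hook stands where it was predicted to. Retreating along the handle, then comparing with the first pictures.

```bash
python3 -m creep '[{"hand":1,"tx":-0.003,"ty":0,"tz":-0.02,"spin":0},{"hand":1,"tx":-0.006,"ty":0,"tz":-0.04,"spin":0},{"hand":1,"tx":-0.007,"ty":0,"tz":-0.05,"spin":0},{"hand":1,"tx":-0.007,"ty":0,"tz":-0.05,"spin":0},{"hand":1,"tx":0,"ty":0,"tz":-0.05,"spin":0}]';python3 -m creep '[{"hand":1,"tx":0,"ty":0,"tz":-0.05,"spin":0},{"hand":1,"tx":0,"ty":0,"tz":0,"spin":0}]'
python3 - <<'E'
from h import *
print(tool()[0])
S=cams.capture("scene");D=cams.capture("side");
for n,c in(("scene",S),("side",D)):
    cv2.imwrite(f"pics/{n}9.png",c["color"][:,:,::-1])
    a=cv2.imread(f"pics/{n}0.png")[:,:,::-1].astype(int);d=np.abs(a-c["color"]).max(2)>40
    k,_,st,ce=cv2.connectedComponentsWithStats(cv2.morphologyEx(d.astype(np.uint8),cv2.MORPH_CLOSE,np.ones((5,5))))
    for s,m in zip(st[1:],ce[1:]):
        if s[4]>12:print(n,s,m.round())
W=cams.capture("wrist");g=W["color"].astype(int)
b=np.array([0,0,52.]);u=np.array([-.616,0,.788]);H=place([624.4,196.5,-.11],[b,b+60*u,b+155*u]);print(proj(W,H).round(1))
x,y,z=proj(W,H).astype(int)
# where the rod/handle now lie: grey or handle pixels per row near the prediction
h=(np.abs(g[:,:,0]-g[:,:,2])<35)&(g[:,:,0]>85)&(g[:,:,0]<195)
v,uu=np.where(h[x[1]-12:x[1]+30,x[0]-20:x[0]+20]);print("rod px",len(v),v.min()+x[1]-12,v.max()+x[1]-12,np.median(uu)+x[0]-20)
# hole
c=D;gg=cv2.cvtColor(c["color"],cv2.COLOR_RGB2GRAY);p,q=proj(c,[[502,-238,50]])[0].astype(int)
a=gg[q-20:q+20,p-20:p+20]
cs,hh=cv2.findContours((a>190).astype(np.uint8),cv2.RETR_CCOMP,cv2.CHAIN_APPROX_NONE)
for k,e in zip(cs,hh[0]):
    if e[3]>=0 and cv2.contourArea(k)>20:
        M=cv2.moments(k);print("hole",ray(c,(M["m10"]/M["m00"]+p-20,M["m01"]/M["m00"]+q-20),50).round(1))
E
```

```text
time: 24.62
tool_pos: [436.9, 228.4, 321.0]
tcp_rot: [3.117, -0.501, -0.109]
contact_force: [1.4, -0.1, 0.1]
grip_width: 91.7
finger_force: 0.0
time: 24.88
tool_pos: [414.5, 233.4, 367.9]
tcp_rot: [3.123, -0.508, -0.11]
contact_force: [0.3, 1.0, 0.1]
grip_width: 91.7
finger_force: 0.0
[414.51318347 233.35788939 367.92205744]
scene [ 222    0   58   87 2056] [247.  35.]
scene [ 311    0  156  149 8449] [382.  79.]
scene [398   0  30  23 430] [410.  10.]
scene [286   4   6   4  18] [288.   5.]
scene [381  87   9  10  42] [385.  92.]
scene [ 199  157   47   50 1121] [226. 181.]
scene [325 210  11  17  23] [331. 216.]
side [    0    31   329   353 35728] [157. 197.]
side [23 69  9  5 16] [26. 72.]
side [   0  192   69  112 2505] [ 27. 251.]
[[260.1 126.8]
 [261.3 135.7]
 [263.9 155.3]]
rod px 9 127 130 257.0
hole [ 502.2 -238.4   50. ]
```

The scene differs from the start only in the arm, the tray and a sub-pixel trace at the handle's end. The tray hole still reads x = 502, so the tray is still at its stop. Handing in.

```bash
python3 -c "
from plant import close_job
print(close_job())"
```

```text
the job is handed in; nothing more can be done
None
```

The tray was drawn out to its stop, where the pull rose from 2 N and levelled at 6 N. The hook is back on its rest to within about a pixel of where it stood, and I handed the job in at about 25 s of the 69 s. No bystander showed any change in the scene camera, and no verdict came back.

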